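Move the seed jars to the sowing rack in order

TASK

Move the three seed jars from the wooden rack to the grey rack, one jar to a compartment, keeping their order as counted from the yellow end of each rack: the jar next to the wooden rack's yellow end goes next to the grey rack's yellow end, and so on. Keep the jars upright, set each one down gently so that it stands flat in its compartment, and do not disturb the climate meter that stands between the racks.

Things in the scene. Friction and masses are not known exactly. Their poses are not given: they have to be found in the camera images.
- green_jar: Clear glass seed jar with a green lid, seeds and a label inside; 52 mm across, 69 mm high, 0.06 to 0.12 kg. Grasp it round the body (solid up to 62 mm above its underside). Origin: centre of its underside, z up its axis; any yaw. It starts upright in the wooden rack on the liner of its lid's colour; all three jars start there.
- red_jar: Clear glass seed jar with a red lid, seeds and a label inside; 52 mm across, 69 mm high, 0.06 to 0.12 kg. Grasp it round the body (solid up to 62 mm above its underside). Origin: centre of its underside, z up its axis; any yaw. It starts upright in the wooden rack on the liner of its lid's colour; all three jars start there.
- white_jar: Clear glass seed jar with a pale grey-white lid, seeds and a label inside; 52 mm across, 69 mm high, 0.06 to 0.12 kg. Grasp it round the body (solid up to 62 mm above its underside). Origin: centre of its underside, z up its axis; any yaw. It starts upright in the wooden rack on the liner of its lid's colour; all three jars start there.
- green_liner: Green plastic liner plate, 70 x 70 x 3 mm, fixed in one compartment of the pale wooden rack under the green-lidded jar (whose underside is at 8 mm); it stays there. Origin: centre of its underside, 5 mm above the table; y runs along the row, to the robot's left within 0.2 rad. The wooden rack, left or right of the robot, has the size and walls of the grey one, which is on the other side.
- red_liner: Red plastic liner plate, 70 x 70 x 3 mm, fixed in one compartment of the pale wooden rack under the red-lidded jar (whose underside is at 8 mm); it stays there. Origin: centre of its underside, 5 mm above the table; y runs along the row, to the robot's left within 0.2 rad. The wooden rack, left or right of the robot, has the size and walls of the grey one, which is on the other side.
- white_liner: White plastic liner plate, 70 x 70 x 3 mm, fixed in one compartment of the pale wooden rack under the pale grey-white-lidded jar (whose underside is at 8 mm); it stays there. Origin: centre of its underside, 5 mm above the table; y runs along the row, to the robot's left within 0.2 rad. The wooden rack, left or right of the robot, has the size and walls of the grey one, which is on the other side.
- grey_rack: Grey painted rack, empty at the start; fixed. 83 mm (x) by 239 mm (y, along the row); floor 5 mm thick, walls 16 mm high over the table. Three compartments, 73 mm square inside, walls 5 mm, centres at y = -78, 0, +78 mm. Origin: centre of its underside on the table; its y points to the robot's left within 0.2 rad. A jar set down there stands with its underside 5 mm above the table.
- wood_yellow_end: Yellow block, 78 x 18 x 22 mm high, fixed at one end of the wooden rack (a black one is at the other end; which is which changes). The row is counted from it. Origin: centre of its underside on the table, 129 mm from the rack's centre along the row; compartment centres lie 51, 129 and 207 mm from it.
- grey_yellow_end: Yellow block, 78 x 18 x 22 mm high, fixed at one end of the grey rack (a black one is at the other end; which is which changes). The row is counted from it. Origin: centre of its underside on the table, 129 mm from the rack's centre along the row; compartment centres lie 51, 129 and 207 mm from it.
- climate_meter: Bystander, leave alone: small white climate meter with a display, 42 x 62 x 58 mm high, standing between the two racks. Origin: centre of its underside.

How it is judged:
By the outcome, as a careful person would: the job done as asked, in the order asked, and still so for the second after the job is handed in, with the robot touching nothing.
It also fails if it takes over 96 s, if anything falls off the work surface, if the arm or the gripper's body presses on something with over 40 N, if the wrist force passes 120 N, or if a joint passes its speed limit or range.

ROBOT

A 6-joint arm with a two-finger parallel gripper is mounted at the origin on the work surface; the furniture and walls round the work are solid. World frame = base frame: x ahead of the robot, y to its left, z up, the work surface at z = 0. Lengths are in mm, angles in rad, forces in N, time in s.
With the tool pointing down it reaches from about 300 to 875 mm from the base axis. Payload 6.4 kg.
Tool frame: the origin (TCP) lies between the finger pads; the fingertips stand 14 mm ahead of it and the grasp point (between the pads) lies 5 mm behind it; z points along the fingers, y is the line along which they close (so a half turn about z gives the same grasp; the last joint's range is limited). The gripper opens to 88 mm and grips with 3 to 60 N. Pads are 18 mm wide; open, the fingers measure 123 mm over their backs; the gripper's body (75 mm by 187 mm) begins 45 mm behind the grasp point.
Start: joints at [1.069, 0.181, 1.607, -0, 1.354, -0.206], TCP at [167.604, 550.046, 252.714] pointing down, gripper open.
Joint ranges: [-2.99, 2.99], [-0.89, 2.07], [0.3, 2.58], [-1.14, 4.28], [0, 2.63], [-3.12, 3.12]. Speed limits (rad/s): [2.57, 2.57, 3.01, 3.14, 3.14, 3.14].

INTERFACE

Orientations are given as a unit quaternion [x, y, z, w].
In Python, from plant import ctrl gives the robot as it stands.
- The arm moves only by the tool jog_arm, never from a script. Its argument "plan" is one flat list of numbers, 7 for each row, row after row: the shift along the tool's x, y, z as a fraction of full scale, then the turn, a rotation vector about the tool's x, y, z as a fraction of full scale, then the closure, from -1 (fully open) to 1 (shut). In form: [dx, dy, dz, ax, ay, az, jaw, dx, dy, dz, ax, ay, az, jaw, ...]. A call has exactly 8 rows; each row is the pose to reach, as a shift and turn from the pose commanded when the call began, along the tool's axes at that moment; what a row does not reach only later rows make up. Full scale, the value 1, is 0.3 m for a shift and 45 degrees for a turn. A row lasts 1/8 s, in which the tool goes at most 62.5 mm and 10.7 degrees, less where a joint would pass 70% of its speed; a pose out of reach is approached as far as the arm can. A call with a number of a shift or a turn outside -1 to 1 is refused whole. A call with a gripper value outside its range is refused whole. The fingers move at their own pace and stop on an object; "grip_force" is the grip in N (left out, the last holds). Time passes only in rows, so rows that repeat a pose let the fingers close, or fill a call up. It gives the time, the measured TCP pose, the force, the opening and the grip force at its end, in the units of the state.
- ctrl.sense(): the state, without advancing time (a new reading comes with each control period).
- ctrl.snapshot(name): name is "scene" or "top" or "wrist"; returns a dict with "frame" (480x640x3 uint8, red, green, blue), "intrinsics" (3x3 intrinsics, pixels), "R" (3x3) and "t" (3): a world point X has camera coordinates R X + t. Camera axes: x right, y down, z forward; pixel columns grow to the right and rows downward; lengths in mm; the calibration is good to about 2 mm. A picture is of the moment at which its call begins. There is no depth.
- ctrl.job_done(): hands the job in; it is judged then, once.
The state is a dict: "clock": time; "joint_positions": joint angles; "dq": joint speeds; "tau": joint torques, N m; "tool_pos": TCP position; "eef_rot": TCP orientation; "wrist_force": force on the tool from outside, world axes, zero at the start; "torque": the same for the moment, N m; "width": finger opening in mm; "grasp_force": force on a finger pad.
Only numpy, scipy, OpenCV 4.12 (cv2) and the standard library are available. Lean on these libraries where they do the work, as an engineer would, in place of code of your own. Each camera call takes 0.05 s, during which the arm holds its last target. There are 200 camera calls.

## Working session

There is one attempt and no reset: what is moved stays moved. The work goes in short steps, Python scripts to look and compute and a tool call to move; the robot and the scene stay as the last step left them, time stands still between calls to the robot, and variables do not carry over. Pictures are saved under pics/ and viewed, at most 14 in all, crops included, and the job is handed in when it is done.

Besides the shell and the picture viewer there is one more tool, called after "Call:" as name(argument=value, ...) on one line, values as JSON. jog_arm: Moves the arm, as the interface text tells. Its arguments: {"type":"object","properties":{"plan":{"type":"array"},"grip_force":{"type":"number"}},"required":["plan"]}

```bash
mkdir -p pics; python3 - <<'E'
from plant import ctrl
import cv2,pickle
d={}
for n in("top","scene"):
    s=ctrl.snapshot(n);d[n]=s
    cv2.imwrite(f"pics/{n}0.png",s["frame"][:,:,::-1])
pickle.dump(d,open("s0.pkl","wb"))
print(d["top"]["intrinsics"],d["top"]["R"],d["top"]["t"]);print(ctrl.sense())
E
```

```text
[[565.70266397   0.         335.7613314 ]
 [  0.         565.70266397 246.68971485]
 [  0.           0.           1.        ]] [[ 0.02254628 -0.99971752 -0.00751905]
 [-0.99323776 -0.02154212 -0.11408192]
 [ 0.11388772  0.01004033 -0.99344289]] [  -8.82263289  443.64854016 1171.39361293]
{'clock': 0.1, 'joint_positions': array([ 1.06866409e+00,  1.81479018e-01,  1.60786497e+00, -1.33731015e-05,
        1.35378604e+00, -2.06282947e-01]), 'dq': array([-7.33643595e-04, -1.30181184e-03, -1.86320116e-03,  9.03266382e-04,
        6.40716237e-05, -2.40512422e-03]), 'tau': array([ 4.45768273e-05, -4.34818697e+01, -3.42695832e+01,  7.04690767e-02,
        3.39849957e-02, -3.26505176e-05]), 'tool_pos': array([167.40401203, 549.63199523, 251.91410923]), 'eef_rot': array([ 1.47384289e-01,  9.89079006e-01, -7.23234188e-04, -2.60494240e-04]), 'wrist_force': array([ 0.44260693, -0.20727313, -0.23100046]), 'torque': array([ 0.01454516,  0.04226498, -0.03342577]), 'grasp_force': 0.0, 'width': 88.28144959719283}
```

View pics/top0.png

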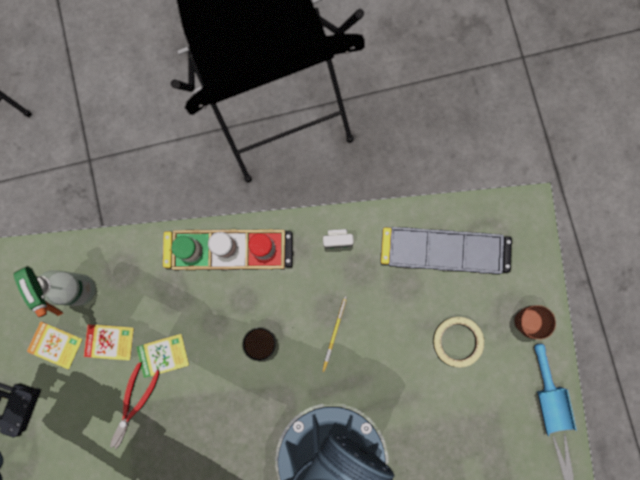

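View pics/scene0.png

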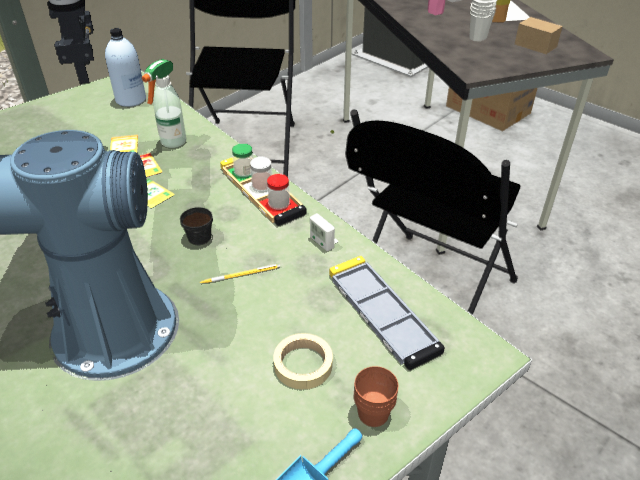

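The top view shows the wooden rack at about (228,250), with yellow at its left end (167,250) and then green (186,248), white (221,244) and red (262,247). The grey rack is at about (447,250), with yellow at its left end (386,246) and black at (507,254). The meter is at (338,240). So the order is green, white, red from the +y end in both racks.

```bash
cat > h.py <<'E'
import numpy as np
def ray(s,u,v,z):
    K,R,t=s["intrinsics"],s["R"],np.ravel(s["t"])
    c=-R.T@t; d=R.T@np.linalg.solve(K,[u,v,1.]); return c+d*(z-c[2])/d[2]
def proj(s,X):
    p=s["intrinsics"]@(s["R"]@np.asarray(X,float)+np.ravel(s["t"])); return p[:2]/p[2]
E
python3 - <<'E'
import pickle,cv2,numpy as np
from h import *
s=pickle.load(open("s0.pkl","rb"))["top"];f=s["frame"]
h=cv2.cvtColor(f,cv2.COLOR_RGB2HSV)
def cen(lo,hi,box,z,name):
    x0,y0,x1,y1=box;m=cv2.inRange(h[y0:y1,x0:x1],np.array(lo),np.array(hi))
    n,l,st,c=cv2.connectedComponentsWithStats(m)
    i=1+np.argmax(st[1:,4]);r=cv2.minAreaRect(np.argwhere(l==i)[:,::-1].astype(np.float32))
    u,v=c[i]+[x0,y0];print(name,st[i],u.round(1),v.round(1),r[1:],ray(s,u,v,z).round(1));return ray(s,u,v,z)
wy=cen((20,120,100),(35,255,255),(155,225,180,280),22,"wy")
gy=cen((20,120,100),(35,255,255),(375,220,398,275),22,"gy")
wb=cen((0,0,0),(179,255,60),(280,225,300,275),22,"wb")
gb=cen((0,0,0),(179,255,60),(498,230,518,278),22,"gb")
cen((0,0,150),(179,60,255),(320,225,360,255),40,"meter")
for y,b in((wy,wb),(gy,gb)):
    u=(b-y)/np.linalg.norm(b-y);c=(b+y)/2;print("len",np.linalg.norm(b-y),"yaw",np.arctan2(u[0],-u[1]),[ (c+k*78*u).round(1)[:2] for k in(-1,0,1)])
big=cv2.resize(f[215:290,150:310],None,fx=5,fy=5,interpolation=cv2.INTER_CUBIC)
cv2.imwrite("pics/crop0.png",big[:,:,::-1])
E
```

```text
wy [  8   7   9  36 242] 167.4 249.9 ((35.0, 8.0), 90.0) [429.6 358.5  22. ]
gy [  6   8  10  36 226] 385.3 245.9 ((7.623434543609619, 35.40978240966797), 4.085616588592529) [ 448.2 -103.9   22. ]
wb [ 5  7  8 36 65] 290.4 253.2 ((6.082098484039307, 34.9046516418457), 8.61564826965332) [428.2  96.9  22. ]
gb [  5   7   9  36 171] 506.6 254.3 ((7.243714332580566, 35.26106643676758), 2.385944128036499) [ 435.7 -360.3   22. ]
meter [  2   3  32  18 443] 337.3 237.4 ((16.64314079284668, 31.13878059387207), 85.60128784179688) [461.6  -1.9  40. ]
len 261.69265230662774 yaw -0.0051884657835283635 [array([429.3, 305.7]), array([428.9, 227.7]), array([428.5, 149.7])]
len 256.70595455417873 yaw -0.048528236511708116 [array([ 445.7, -154.2]), array([ 441.9, -232.1]), array([ 438.2, -310. ])]
```

View pics/crop0.png

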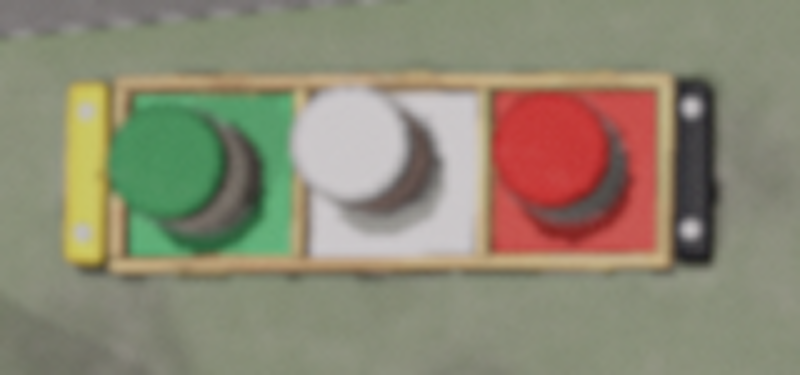

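```bash
python3 - <<'E'
import pickle
from h import *
s=pickle.load(open("s0.pkl","rb"))["top"]
for n,u,v,z in(("g",167,160,77),("w",350,145,77),("r",552,150,77),("rack",391,172,16),("rL",108,172,16),("rR",673,172,16)):
    print(n,ray(s,150+u/5-.4,215+v/5-.4,z).round(1))
E
```

```text
g [431.3 310.2  77. ]
w [439.  236.1  77. ]
r [438.7 154.1  77. ]
rack [434.8 231.3  16. ]
rL [432.2 352.4  16. ]
rR [437.5 110.9  16. ]
```

Call:
jog_arm(plan=[-0.06,-0.12,0,0,0,0.18,-1,-0.12,-0.24,0,0,0,0.36,-1,-0.18,-0.36,0,0,0,0.54,-1,-0.24,-0.48,0,0,0,0.72,-1,-0.3,-0.6,0,0,0,0.9,-1,-0.34,-0.66,0,0,0,1,-1,-0.34,-0.66,0,0,0,1,-1,-0.34,-0.66,0,0,0,1,-1], grip_force=15)

```text
clock: 1.1
tool_pos: [207.5, 331.4, 252.8]
eef_rot: [0.514, 0.858, 0.0, -0.0]
wrist_force: [-0.1, 0.4, -1.5]
width: 87.9
grasp_force: 0.0
```

Call:
jog_arm(plan=[-0.07,0.1,0.03,0,0,0.1,-1,-0.14,0.21,0.06,0,0,0.2,-1,-0.21,0.31,0.09,0,0,0.31,-1,-0.28,0.42,0.12,0,0,0.42,-1,-0.35,0.52,0.15,0,0,0.52,-1,-0.415,0.623,0.175,0,0,0.627,-1,-0.415,0.623,0.175,0,0,0.627,-1,-0.415,0.623,0.175,0,0,0.627,-1])

```text
clock: 2.1
tool_pos: [430.2, 309.6, 199.6]
eef_rot: [0.707, 0.707, -0.001, -0.0]
wrist_force: [-0.5, 0.5, 0.1]
width: 88.2
grasp_force: 0.0
```

```bash
python3 - <<'E'
from plant import ctrl
import cv2,pickle
s=ctrl.snapshot("wrist");pickle.dump(s,open("w1.pkl","wb"))
cv2.imwrite("pics/w1.png",s["frame"][:,:,::-1]);q=ctrl.sense();print(q["tool_pos"],q["eef_rot"])
E
```

```text
[429.93616235 309.61948375 199.90375636] [ 7.07290436e-01  7.06922877e-01 -4.31620431e-04 -3.15741331e-04]
```

View pics/w1.png

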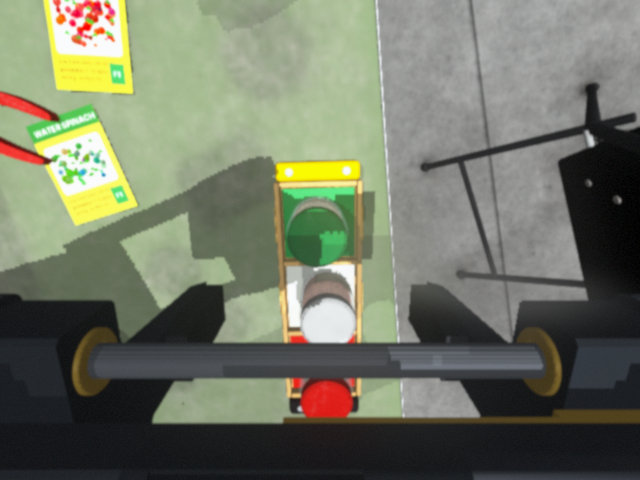

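The wrist view has world +x to the right. Yellow block is at (318,171), and the lids are green (317,236), white (328,319) and red, partly hidden (326,400).

```bash
python3 - <<'E'
import pickle
from h import *
s=pickle.load(open("w1.pkl","rb"))
for n,u,v,z in(("g",317,236,77),("w",328,319,77),("r",326.5,400,77),("yL",275,171,22),("yR",361,170,22),("corner L",284,232,16),("R",361,232,16)):
    print(n,ray(s,u,v,z).round(1))
E
```

```text
g [429.6 313.6  77. ]
w [438.9 241.4  77. ]
r [438.3 159.6  77. ]
yL [391.7 360.1  22. ]
yR [469.4 361.   22. ]
corner L [397.7 301.9  16. ]
R [472.3 301.9  16. ]
```

Call:
jog_arm(plan=[0.008,0.002,0.1,0,0,0,-1,0.008,0.002,0.2,0,0,0,-1,0.008,0.002,0.3,0,0,0,-1,0.008,0.002,0.38,0,0,0,-1,0.008,0.002,0.45,0,0,0,-1,0.008,0.002,0.49,0,0,0,-1,0.008,0.002,0.513,0,0,0,-1,0.008,0.002,0.513,0,0,0,-1])

```text
clock: 3.15
tool_pos: [431.4, 311.5, 46.5]
eef_rot: [0.708, 0.706, 0.0, 0.0]
wrist_force: [0.1, -0.6, -0.1]
width: 88.2
grasp_force: 0.0
```

Call:
jog_arm(plan=[0,0,0,0,0,0,-0.2,0,0,0,0,0,0,0,0,0,0,0,0,0,0.2,0,0,0,0,0,0,0.3,0,0,0,0,0,0,0.4,0,0,0,0,0,0,0.6,0,0,0,0,0,0,0.8,0,0,0,0,0,0,1], grip_force=12)

```text
clock: 4.15
tool_pos: [431.5, 311.3, 46.5]
eef_rot: [0.708, 0.706, -0.0, -0.0]
wrist_force: [-1.7, -1.8, 5.1]
width: 51.4
grasp_force: 12.0
```

Call:
jog_arm(plan=[0,0,-0.02,0,0,0,1,0,0,-0.07,0,0,0,1,0,0,-0.15,0,0,0,1,0,0,-0.25,0,0,0,1,0,0,-0.35,0,0,0,1,0,0,-0.42,0,0,0,1,0,0,-0.45,0,0,0,1,0,0,-0.45,0,0,0,1])

```text
clock: 5.15
tool_pos: [431.8, 311.4, 182.0]
eef_rot: [0.708, 0.706, 0.001, 0.0]
wrist_force: [0.2, -0.1, -1.3]
width: 51.2
grasp_force: 12.0
```

```bash
python3 - <<'E'
from plant import ctrl
import cv2,pickle,numpy as np
s=ctrl.snapshot("scene");t=ctrl.snapshot("top");pickle.dump(s,open("sc2.pkl","wb"))
a=cv2.resize(s["frame"][60:300,180:480],None,fx=2,fy=2)
cv2.imwrite("pics/sc2.png",a[:,:,::-1]);q=ctrl.sense();print(q["tool_pos"],q["wrist_force"],q["width"],q["grasp_force"])
E
```

```text
[431.0697547  311.09417673 180.54086477] [-0.16727789  0.42303775 -1.22374341] 51.393863532474924 11.99485912475211
```

View pics/sc2.png

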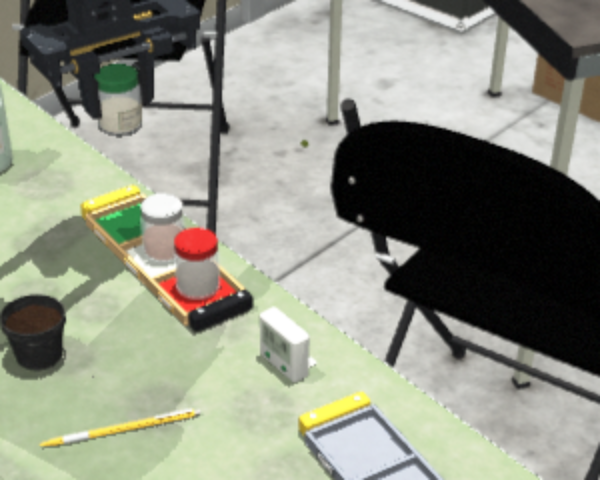

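The green jar is held upright above the rack, and the red and white jars and the meter haven't moved. Next I carry it across.

Call:
jog_arm(plan=[-0.05,0,0,0,0,0,1,-0.15,0,0,0,0,0,1,-0.3,0.01,0,0,0,0,1,-0.45,0.02,0,0,0,0,1,-0.6,0.03,0,0,0,0,1,-0.72,0.04,0,0,0,0,1,-0.8,0.047,0,0,0,0,1,-0.8,0.047,0,0,0,0,1])

```text
clock: 6.25
tool_pos: [444.5, 69.5, 180.7]
eef_rot: [0.709, 0.705, -0.0, -0.0]
wrist_force: [0.4, -0.1, -0.9]
width: 51.4
grasp_force: 12.0
```

Call:
jog_arm(plan=[-0.05,0,0,0,0,0,1,-0.15,0,0,0,0,0,1,-0.3,0,0,0,0,0,1,-0.45,0,0,0,0,0,1,-0.6,0,0,0,0,0,1,-0.7,0,0,0,0,0,1,-0.75,0,0,0,0,0,1,-0.75,0,0,0,0,0,1])

```text
clock: 7.25
tool_pos: [444.2, -153.8, 181.1]
eef_rot: [0.708, 0.706, 0.0, -0.0]
wrist_force: [0.1, 0.4, -1.4]
width: 51.6
grasp_force: 12.0
```

```bash
python3 - <<'E'
from plant import ctrl
import cv2,pickle
s=ctrl.snapshot("wrist");pickle.dump(s,open("w3.pkl","wb"))
cv2.imwrite("pics/w3.png",s["frame"][:,:,::-1]);q=ctrl.sense();print(q["tool_pos"],q["eef_rot"],q["width"])
E
```

```text
[ 444.13159271 -153.09374272  181.03005182] [ 7.08126727e-01  7.06085186e-01  8.06330347e-05 -4.91240952e-04] 51.407261865730256
```

View pics/w3.png

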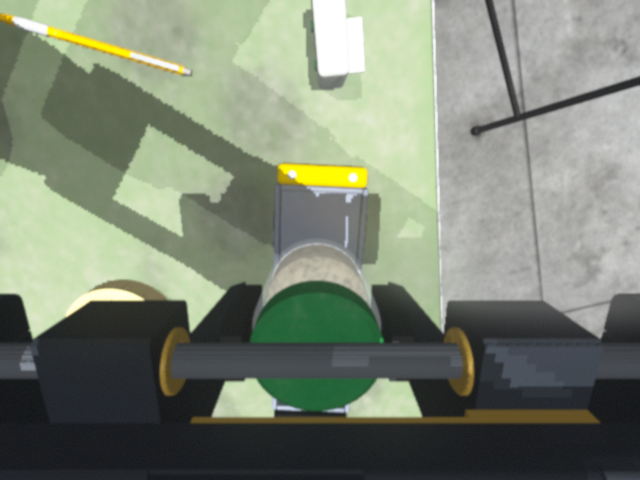

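The held lid is at (317,346). The grey rack's yellow block is at (322,176), with its ends at (278,175) and (367,177).

```bash
python3 - <<'E'
import pickle
from h import *
s=pickle.load(open("w3.pkl","rb"))
for n,u,v,z in(("yL",278,175,22),("yR",367,177,22),("y",322,176,22),("lid",317,346,211.5)):
    print(n,ray(s,u,v,z).round(1))
E
```

```text
yL [ 410.8 -105.3   22. ]
yR [ 486.8 -107.2   22. ]
y [ 448.3 -106.2   22. ]
lid [ 443.6 -149.5  211.5]
```

Call:
jog_arm(plan=[-0.015,0.006,0.04,0,0,0,1,-0.015,0.006,0.12,0,0,0,1,-0.015,0.006,0.2,0,0,0,1,-0.015,0.006,0.28,0,0,0,1,-0.015,0.006,0.35,0,0,0,1,-0.015,0.006,0.4,0,0,0,1,-0.015,0.006,0.43,0,0,0,1,-0.015,0.006,0.44,0,0,0,1])

```text
clock: 8.3
tool_pos: [446.1, -158.0, 48.9]
eef_rot: [0.708, 0.706, -0.0, -0.0]
wrist_force: [0.3, 0.2, -0.4]
width: 51.0
grasp_force: 12.0
```

Call:
jog_arm(plan=[0,0,0.003,0,0,0,1,0,0,0.006,0,0,0,1,0,0,0.009,0,0,0,1,0,0,0.012,0,0,0,1,0,0,0.014,0,0,0,1,0,0,0.016,0,0,0,1,0,0,0.016,0,0,0,1,0,0,0.016,0,0,0,1])

```text
clock: 9.3
tool_pos: [446.1, -158.2, 44.5]
eef_rot: [0.708, 0.706, 0.0, 0.0]
wrist_force: [0.2, 0.4, -0.6]
width: 51.2
grasp_force: 12.0
```

Call:
jog_arm(plan=[0,0,0.001,0,0,0,1,0,0,0.002,0,0,0,1,0,0,0.002,0,0,0,1,0,0,0.003,0,0,0,1,0,0,0.003,0,0,0,1,0,0,0.004,0,0,0,1,0,0,0.004,0,0,0,1,0,0,0.004,0,0,0,1])

```text
clock: 10.3
tool_pos: [446.2, -158.2, 43.5]
eef_rot: [0.708, 0.706, 0.0, 0.0]
wrist_force: [-1.4, 0.8, 2.4]
width: 51.2
grasp_force: 12.0
```

Contact at 2.4 N. I release and lift.

Call:
jog_arm(plan=[0,0,0,0,0,0,0,0,0,0,0,0,0,-0.3,0,0,0,0,0,0,-0.6,0,0,0,0,0,0,-1,0,0,0,0,0,0,-1,0,0,0,0,0,0,-1,0,0,0,0,0,0,-1,0,0,0,0,0,0,-1])

```text
clock: 11.3
tool_pos: [446.1, -158.2, 43.3]
eef_rot: [0.708, 0.706, -0.0, -0.0]
wrist_force: [-0.7, 0.0, -0.3]
width: 88.0
grasp_force: 0.0
```

Call:
jog_arm(plan=[0,0,-0.03,0,0,0,-1,0,0,-0.1,0,0,0,-1,0,0,-0.2,0,0,0,-1,0,0,-0.3,0,0,0,-1,0,0,-0.4,0,0,0,-1,0,0,-0.46,0,0,0,-1,0,0,-0.46,0,0,0,-1,0,0,-0.46,0,0,0,-1])

```text
clock: 12.3
tool_pos: [445.7, -158.0, 180.8]
eef_rot: [0.708, 0.706, -0.0, -0.0]
wrist_force: [0.1, -0.2, -0.7]
width: 88.4
grasp_force: 0.0
```

```bash
python3 - <<'E'
from plant import ctrl
import cv2,pickle
s=ctrl.snapshot("wrist");pickle.dump(s,open("w4.pkl","wb"))
cv2.imwrite("pics/w4.png",s["frame"][:,:,::-1]);q=ctrl.sense();print(q["tool_pos"],q["eef_rot"],q["width"])
E
```

```text
[ 445.55562177 -157.83761621  180.44990245] [ 7.08135788e-01  7.06075853e-01 -1.53424961e-04 -7.56156890e-04] 88.15246685841997
```

View pics/w4.png

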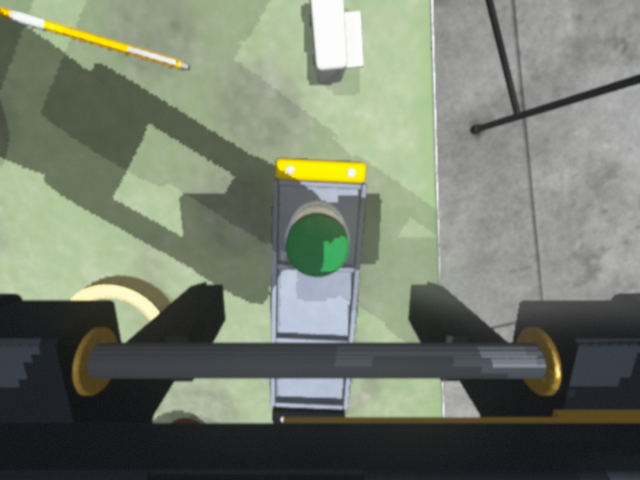

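The green jar stands in compartment 1, with its lid at (317,243). The dividers are at rows of about 268 and 338, and the far end is at about 408.

```bash
python3 - <<'E'
import pickle
from h import *
s=pickle.load(open("w4.pkl","rb"))
for n,u,v,z in(("lid",317,243,74),("y",321,170,22),("d1L",277,268,16),("d1R",355,268,16),("d2L",275,339,16),("d2R",351,339,16),("endL",274,408,16),("endR",347,408,16)):
    print(n,ray(s,u,v,z).round(1))
E
```

```text
lid [ 445.3 -155.1   74. ]
y [ 448.9 -105.3   22. ]
d1L [ 407.8 -195.6   16. ]
d1R [ 481.  -195.8   16. ]
d2L [ 403.2 -270.9   16. ]
d2R [ 479.2 -271.1   16. ]
endL [ 399.1 -354.2   16. ]
endR [ 477.1 -354.4   16. ]
```

Call:
jog_arm(plan=[0.05,0,0,0,0,0,-1,0.15,0,0,0,0,0,-1,0.3,0,0,0,0,0,-1,0.45,0,0,0,0,0,-1,0.57,0,0,0,0,0,-1,0.64,0,0,0,0,0,-1,0.66,0,0,0,0,0,-1,0.66,0,0,0,0,0,-1])

```text
clock: 13.35
tool_pos: [446.3, 40.1, 180.9]
eef_rot: [0.708, 0.706, -0.0, -0.0]
wrist_force: [-0.5, -0.2, -0.4]
width: 88.0
grasp_force: 0.0
```

Call:
jog_arm(plan=[0.05,0,0,0,0,0,-1,0.15,-0.01,0,0,0,0,-1,0.3,-0.02,0,0,0,0,-1,0.45,-0.027,0,0,0,0,-1,0.57,-0.027,0,0,0,0,-1,0.64,-0.027,0,0,0,0,-1,0.663,-0.027,0,0,0,0,-1,0.663,-0.027,0,0,0,0,-1])

```text
clock: 14.35
tool_pos: [439.1, 238.6, 181.2]
eef_rot: [0.708, 0.706, -0.0, -0.0]
wrist_force: [-0.2, 0.1, 0.2]
width: 87.9
grasp_force: 0.0
```

```bash
python3 - <<'E'
from plant import ctrl
import cv2,pickle
s=ctrl.snapshot("wrist");pickle.dump(s,open("w5.pkl","wb"))
cv2.imwrite("pics/w5.png",s["frame"][:,:,::-1]);q=ctrl.sense();print(q["tool_pos"],q["eef_rot"],q["width"])
E
```

```text
[439.13309098 238.20581708 181.15896881] [ 7.08265068e-01  7.05946552e-01 -2.42375318e-04  1.32844959e-06] 88.09428287974809
```

View pics/w5.png

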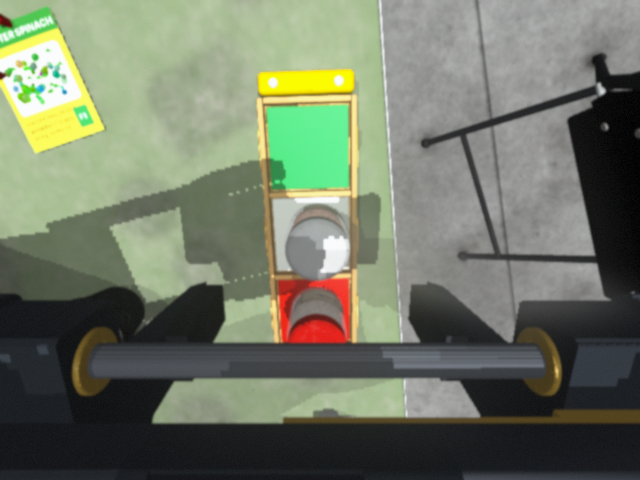

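The white lid is at (318,243), the same pixel the green jar had under a centred gripper, so the alignment is good. I descend and grasp.

Call:
jog_arm(plan=[0,0,0.06,0,0,0,-1,0,0,0.15,0,0,0,-1,0,0,0.24,0,0,0,-1,0,0,0.32,0,0,0,-1,0,0,0.39,0,0,0,-1,0,0,0.43,0,0,0,-1,0,0,0.45,0,0,0,-1,0,0,0.45,0,0,0,-1])

```text
clock: 15.4
tool_pos: [439.3, 238.5, 46.4]
eef_rot: [0.708, 0.706, -0.0, 0.0]
wrist_force: [0.2, -0.5, 0.5]
width: 88.2
grasp_force: 0.0
```

Call:
jog_arm(plan=[0,0,0,0,0,0,-0.2,0,0,0,0,0,0,0,0,0,0,0,0,0,0.2,0,0,0,0,0,0,0.3,0,0,0,0,0,0,0.4,0,0,0,0,0,0,0.6,0,0,0,0,0,0,0.8,0,0,0,0,0,0,1])

```text
clock: 16.4
tool_pos: [439.3, 238.8, 46.5]
eef_rot: [0.708, 0.706, 0.0, 0.0]
wrist_force: [-0.9, 0.2, 3.3]
width: 51.2
grasp_force: 12.0
```

Call:
jog_arm(plan=[0,0,-0.02,0,0,0,1,0,0,-0.07,0,0,0,1,0,0,-0.15,0,0,0,1,0,0,-0.25,0,0,0,1,0,0,-0.35,0,0,0,1,0,0,-0.42,0,0,0,1,0,0,-0.45,0,0,0,1,0,0,-0.45,0,0,0,1])

```text
clock: 17.4
tool_pos: [439.3, 238.8, 181.9]
eef_rot: [0.708, 0.706, 0.001, 0.0]
wrist_force: [0.3, -0.8, -1.3]
width: 51.1
grasp_force: 12.0
```

Call:
jog_arm(plan=[-0.05,0,0,0,0,0,1,-0.15,0,0,0,0,0,1,-0.3,0,0,0,0,0,1,-0.45,0,0,0,0,0,1,-0.6,0.01,0,0,0,0,1,-0.72,0.015,0,0,0,0,1,-0.79,0.015,0,0,0,0,1,-0.79,0.015,0,0,0,0,1])

```text
clock: 18.4
tool_pos: [442.2, 0.1, 180.4]
eef_rot: [0.709, 0.705, -0.001, -0.001]
wrist_force: [-0.2, 0.3, -1.4]
width: 50.9
grasp_force: 12.0
```

Call:
jog_arm(plan=[-0.05,0,0,0,0,0,1,-0.15,0,0,0,0,0,1,-0.3,0,0,0,0,0,1,-0.45,0,0,0,0,0,1,-0.6,0,0,0,0,0,1,-0.72,0,0,0,0,0,1,-0.79,0,0,0,0,0,1,-0.79,0,0,0,0,0,1])

```text
clock: 19.4
tool_pos: [442.2, -235.8, 181.1]
eef_rot: [0.709, 0.706, 0.0, -0.0]
wrist_force: [-0.7, 0.8, -0.7]
width: 51.5
grasp_force: 12.0
```

Call:
jog_arm(plan=[0,0,0.04,0,0,0,1,0,0,0.12,0,0,0,1,0,0,0.2,0,0,0,1,0,0,0.28,0,0,0,1,0,0,0.35,0,0,0,1,0,0,0.4,0,0,0,1,0,0,0.43,0,0,0,1,0,0,0.44,0,0,0,1])

```text
clock: 20.4
tool_pos: [442.3, -234.9, 48.9]
eef_rot: [0.708, 0.706, -0.0, -0.0]
wrist_force: [0.3, 0.4, -1.4]
width: 51.4
grasp_force: 12.0
```

Call:
jog_arm(plan=[0,0,0.004,0,0,0,1,0,0,0.008,0,0,0,1,0,0,0.012,0,0,0,1,0,0,0.015,0,0,0,1,0,0,0.017,0,0,0,1,0,0,0.018,0,0,0,1,0,0,0.019,0,0,0,1,0,0,0.019,0,0,0,1])

```text
clock: 21.4
tool_pos: [442.3, -235.3, 43.6]
eef_rot: [0.708, 0.706, -0.0, -0.0]
wrist_force: [0.2, -0.6, -1.1]
width: 51.0
grasp_force: 12.0
```

Call:
jog_arm(plan=[0,0,0.001,0,0,0,1,0,0,0.002,0,0,0,1,0,0,0.002,0,0,0,1,0,0,0.003,0,0,0,1,0,0,0.003,0,0,0,1,0,0,0.003,0,0,0,1,0,0,0.003,0,0,0,1,0,0,0.003,0,0,0,1])

```text
clock: 22.4
tool_pos: [442.4, -235.3, 43.4]
eef_rot: [0.708, 0.706, -0.0, -0.0]
wrist_force: [-2.7, 1.9, 7.8]
width: 50.8
grasp_force: 12.0
```

Call:
jog_arm(plan=[0,0,-0.001,0,0,0,1,0,0,-0.001,0,0,0,0,0,0,-0.001,0,0,0,-0.3,0,0,-0.001,0,0,0,-0.6,0,0,-0.001,0,0,0,-1,0,0,-0.001,0,0,0,-1,0,0,-0.001,0,0,0,-1,0,0,-0.001,0,0,0,-1])

```text
clock: 23.4
tool_pos: [442.3, -235.3, 43.0]
eef_rot: [0.708, 0.706, 0.0, 0.0]
wrist_force: [-0.6, 0.8, 0.2]
width: 88.3
grasp_force: 0.0
```

Call:
jog_arm(plan=[0,0,-0.03,0,0,0,-1,0,0,-0.1,0,0,0,-1,0,0,-0.2,0,0,0,-1,0,0,-0.3,0,0,0,-1,0,0,-0.4,0,0,0,-1,0,0,-0.46,0,0,0,-1,0,0,-0.46,0,0,0,-1,0,0,-0.46,0,0,0,-1])

```text
clock: 24.4
tool_pos: [442.0, -235.0, 180.5]
eef_rot: [0.708, 0.706, -0.0, -0.0]
wrist_force: [-0.6, 0.0, -0.1]
width: 88.1
grasp_force: 0.0
```

```bash
python3 - <<'E'
from plant import ctrl
import cv2,pickle
s=ctrl.snapshot("wrist");pickle.dump(s,open("w6.pkl","wb"))
cv2.imwrite("pics/w6.png",s["frame"][:,:,::-1]);q=ctrl.sense();print(q["tool_pos"],q["eef_rot"],q["width"])
E
```

```text
[ 441.78536793 -234.87217078  180.09362064] [ 7.08111338e-01  7.06100355e-01 -6.10428255e-05 -7.86274670e-04] 88.23380744197196
```

View pics/w6.png

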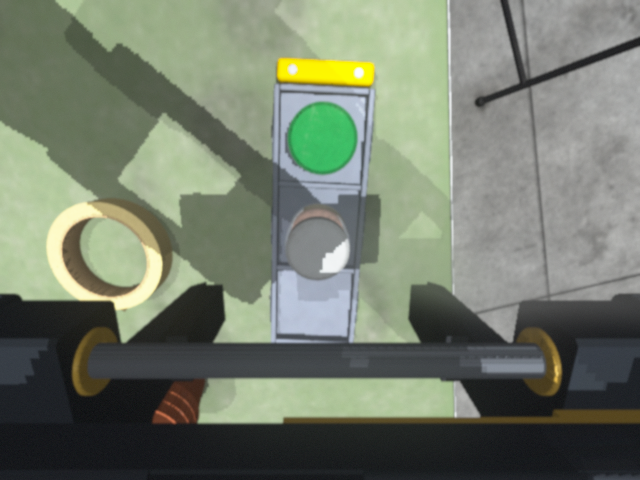

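Green is at (321,138) and white at (318,248), each standing in its own compartment. Now the red jar.

Call:
jog_arm(plan=[0.05,0,0,0,0,0,-1,0.15,0,0,0,0,0,-1,0.3,0,0,0,0,0,-1,0.45,0,0,0,0,0,-1,0.57,0,0,0,0,0,-1,0.64,0,0,0,0,0,-1,0.653,0,0,0,0,0,-1,0.653,0,0,0,0,0,-1])

```text
clock: 25.45
tool_pos: [442.6, -39.2, 180.7]
eef_rot: [0.708, 0.706, -0.0, -0.0]
wrist_force: [0.9, 0.9, 0.2]
width: 88.2
grasp_force: 0.0
```

Call:
jog_arm(plan=[0.05,0,0,0,0,0,-1,0.15,-0.005,0,0,0,0,-1,0.3,-0.01,0,0,0,0,-1,0.45,-0.015,0,0,0,0,-1,0.57,-0.015,0,0,0,0,-1,0.64,-0.015,0,0,0,0,-1,0.653,-0.015,0,0,0,0,-1,0.653,-0.015,0,0,0,0,-1])

```text
clock: 26.45
tool_pos: [438.9, 156.2, 180.9]
eef_rot: [0.708, 0.706, -0.0, -0.0]
wrist_force: [0.3, -0.9, -0.4]
width: 87.8
grasp_force: 0.0
```

```bash
python3 - <<'E'
from plant import ctrl
import cv2,numpy as np
s=ctrl.snapshot("wrist");f=s["frame"]
h=cv2.cvtColor(f,cv2.COLOR_RGB2HSV)
cv2.imwrite("pics/w7.png",f[100:360,180:460][:,:,::-1]);q=ctrl.sense();print(q["tool_pos"],q["width"])
E
```

```text
[438.93049668 155.9030011  180.9085411 ] 88.00251942503323
```

View pics/w7.png

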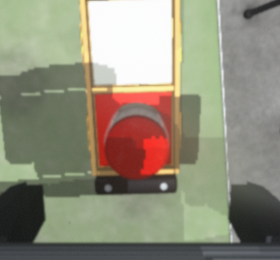

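The red lid is at crop (138,145), which is full-frame (318,245), so it is aligned. I descend and grasp.

Call:
jog_arm(plan=[0,0,0.06,0,0,0,-1,0,0,0.15,0,0,0,-1,0,0,0.24,0,0,0,-1,0,0,0.32,0,0,0,-1,0,0,0.39,0,0,0,-1,0,0,0.43,0,0,0,-1,0,0,0.448,0,0,0,-1,0,0,0.448,0,0,0,-1])

```text
clock: 27.5
tool_pos: [439.1, 156.3, 46.7]
eef_rot: [0.708, 0.706, -0.0, 0.0]
wrist_force: [-0.3, 1.2, -0.4]
width: 88.1
grasp_force: 0.0
```

Call:
jog_arm(plan=[0,0,0,0,0,0,-0.2,0,0,0,0,0,0,0,0,0,0,0,0,0,0.2,0,0,0,0,0,0,0.3,0,0,0,0,0,0,0.4,0,0,0,0,0,0,0.6,0,0,0,0,0,0,0.8,0,0,0,0,0,0,1])

```text
clock: 28.5
tool_pos: [439.0, 156.6, 46.8]
eef_rot: [0.708, 0.706, 0.0, 0.0]
wrist_force: [-0.6, 0.5, 4.9]
width: 50.4
grasp_force: 12.0
```

Call:
jog_arm(plan=[0,0,-0.02,0,0,0,1,0,0,-0.07,0,0,0,1,0,0,-0.15,0,0,0,1,0,0,-0.25,0,0,0,1,0,0,-0.35,0,0,0,1,0,0,-0.42,0,0,0,1,0,0,-0.45,0,0,0,1,0,0,-0.45,0,0,0,1])

```text
clock: 29.5
tool_pos: [439.2, 156.5, 182.2]
eef_rot: [0.708, 0.706, 0.001, 0.0]
wrist_force: [0.1, 0.1, -1.9]
width: 50.7
grasp_force: 12.0
```

Call:
jog_arm(plan=[-0.05,0,0,0,0,0,1,-0.15,0,0,0,0,0,1,-0.3,0,0,0,0,0,1,-0.45,0,0,0,0,0,1,-0.6,0,0,0,0,0,1,-0.72,0,0,0,0,0,1,-0.782,0,0,0,0,0,1,-0.782,0,0,0,0,0,1])

```text
clock: 30.5
tool_pos: [437.4, -79.5, 180.7]
eef_rot: [0.709, 0.705, -0.0, -0.001]
wrist_force: [0.0, 1.0, -0.4]
width: 50.7
grasp_force: 12.0
```

Call:
jog_arm(plan=[-0.05,0,0,0,0,0,1,-0.15,0,0,0,0,0,1,-0.3,0,0,0,0,0,1,-0.45,0,0,0,0,0,1,-0.6,0,0,0,0,0,1,-0.72,0,0,0,0,0,1,-0.782,0,0,0,0,0,1,-0.782,0,0,0,0,0,1])

```text
clock: 31.5
tool_pos: [437.4, -313.0, 181.3]
eef_rot: [0.708, 0.706, 0.0, -0.0]
wrist_force: [-0.6, -0.2, -1.1]
width: 50.5
grasp_force: 12.0
```

Call:
jog_arm(plan=[0,0,0.04,0,0,0,1,0,0,0.12,0,0,0,1,0,0,0.2,0,0,0,1,0,0,0.28,0,0,0,1,0,0,0.35,0,0,0,1,0,0,0.4,0,0,0,1,0,0,0.43,0,0,0,1,0,0,0.44,0,0,0,1])

```text
clock: 32.5
tool_pos: [437.6, -312.3, 49.3]
eef_rot: [0.708, 0.706, 0.0, -0.0]
wrist_force: [0.4, 0.4, -0.5]
width: 50.8
grasp_force: 12.0
```

Call:
jog_arm(plan=[0,0,0.004,0,0,0,1,0,0,0.008,0,0,0,1,0,0,0.012,0,0,0,1,0,0,0.015,0,0,0,1,0,0,0.017,0,0,0,1,0,0,0.018,0,0,0,1,0,0,0.018,0,0,0,1,0,0,0.018,0,0,0,1])

```text
clock: 33.5
tool_pos: [437.6, -312.7, 44.2]
eef_rot: [0.708, 0.706, -0.0, 0.0]
wrist_force: [0.6, -0.6, -1.5]
width: 50.8
grasp_force: 12.0
```

Call:
jog_arm(plan=[0,0,0.001,0,0,0,1,0,0,0.001,0,0,0,1,0,0,0.002,0,0,0,1,0,0,0.002,0,0,0,1,0,0,0.003,0,0,0,1,0,0,0.003,0,0,0,1,0,0,0.003,0,0,0,1,0,0,0.003,0,0,0,1])

```text
clock: 34.5
tool_pos: [437.6, -312.8, 43.8]
eef_rot: [0.708, 0.706, -0.0, 0.0]
wrist_force: [-1.6, 1.9, 4.9]
width: 50.6
grasp_force: 12.0
```

Call:
jog_arm(plan=[0,0,0,0,0,0,1,0,0,0,0,0,0,0,0,0,0,0,0,0,-0.3,0,0,0,0,0,0,-0.6,0,0,0,0,0,0,-1,0,0,0,0,0,0,-1,0,0,0,0,0,0,-1,0,0,0,0,0,0,-1])

```text
clock: 35.5
tool_pos: [437.6, -312.7, 43.3]
eef_rot: [0.708, 0.706, 0.0, -0.0]
wrist_force: [-0.9, 1.0, 0.2]
width: 87.9
grasp_force: 0.0
```

Call:
jog_arm(plan=[0,0,-0.03,0,0,0,-1,0,0,-0.1,0,0,0,-1,0,0,-0.2,0,0,0,-1,0,0,-0.3,0,0,0,-1,0,0,-0.4,0,0,0,-1,0,0,-0.46,0,0,0,-1,0,0,-0.46,0,0,0,-1,0,0,-0.46,0,0,0,-1])

```text
clock: 36.5
tool_pos: [437.1, -312.2, 180.2]
eef_rot: [0.708, 0.706, 0.0, -0.001]
wrist_force: [0.6, 0.5, -0.1]
width: 88.2
grasp_force: 0.0
```

```bash
python3 - <<'E'
from plant import ctrl
import cv2,numpy as np
s=ctrl.snapshot("wrist")["frame"];t=ctrl.snapshot("scene")["frame"][140:380,200:500]
t=cv2.resize(t,(400,320));s=cv2.resize(s,(400,320))
cv2.imwrite("pics/w8.png",np.hstack([s,t])[:,:,::-1]);print(ctrl.sense()["tool_pos"])
E
```

```text
[ 436.96506731 -312.06352474  179.86295413]
```

View pics/w8.png

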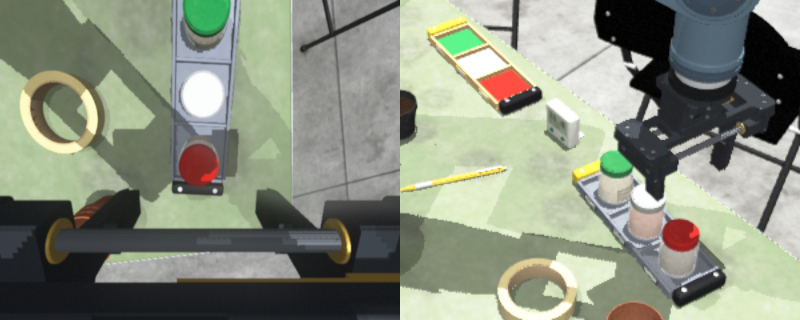

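All three jars stand upright in the grey rack, green, white and red from the yellow end. In the wrist half they are at (205,20), (201,94) and (198,165). The meter is untouched and the gripper is clear.

```bash
python3 -c "
from plant import ctrl
print(ctrl.job_done())"
```

```text
the job is handed in; nothing more can be done
None
```

The green, white and red jars now stand upright in the grey rack in that order from its yellow end, the climate meter was not touched, and the job was handed in at about 37 s.

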